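# Close the tube mixer's guard and key its interlock

## Robot

A 7-joint arm with a two-finger parallel gripper is mounted at the origin on a cart in front of the work surface, level with it; the furniture and walls round the work are solid. World frame = base frame: x ahead of the robot, y to its left, z up, the work surface at z = 0. Lengths are in m, angles in rad, forces in N, time in s.
With the tool pointing down it reaches from about 0.4 to 0.85 m from the base axis. Payload 4.5 kg.
Tool frame: the origin (TCP) lies on the front face of the gripper's body, between the roots of the fingers; the fingertips stand 64 mm ahead of it and the grasp point (between the pads) lies 45 mm ahead of it (r.pinch_z is the distance from the TCP to the grasp point, in m); z points along the fingers, y is the line along which they close (so a half turn about z gives the same grasp; the last joint's range is limited). The gripper opens to 88 mm and grips with 3 to 60 N. Pads are 18 mm wide; open, the fingers measure 123 mm over their backs; the gripper's body (75 mm by 187 mm) begins 45 mm behind the grasp point.
Start: joints at [1.329, 0.689, -0.195, 1.565, 0.157, 0.902, -0.215], TCP at [0.17, -0.601, 0.303] pointing down, gripper open.
Joint ranges: [-3.01, 3.01], [-0.46, 2.08], [-1.47, 1.51], [0.13, 2.56], [-1, 4.14], [0.04, 2.09], [-2.66, 2.66]. Speed limits (rad/s): [2.57, 2.57, 3.14, 3.14, 3.14, 3.14, 3.14].

## Interface

Orientations are given as a unit quaternion [w, x, y, z].
In Python, from cell import r gives the robot as it stands.
- The arm moves only by the tool servo_tool, never from a script. Its argument "series" is a list that holds one entry, the list of rows, each a list of 7 numbers: the shift along the tool's x, y, z in mm, then the turn, a rotation vector about the tool's x, y, z in rad, then the opening, from 0 (shut) to 1 (fully open). A call has 1 to 8 rows; each row shifts and turns the commanded pose from where the row before left it, along the tool's axes as they then stand; what a row does not reach is not made up. A row lasts 1/10 s, in which the tool goes at most 50 mm and 8.59 degrees, less where a joint would pass 70% of its speed; a pose out of reach is approached as far as the arm can. A call with a gripper value outside its range is refused whole. The fingers move at their own pace and stop on an object; "force" is the grip in N (left out, the last holds). Time passes only in rows, so rows that do not move let the fingers close. It gives the time, the measured TCP pose, the force, the opening and the grip force at its end, in the units of the state.
- r.get_obs(): the state, without advancing time (a new reading comes with each control period).
- r.camera(name): name is "side" or "top"; returns the picture (400x640x3 uint8, blue, green, red); there is no depth.
- r.calibration(name): a dict with "fov_y" (degrees; the focal length in pixels is half the picture's height over the tangent of half this angle, whatever the lens; pixels are square), "cx", "cy" (the principal point, pixels), "R" (3x3) and "t" (3): a world point X has camera coordinates R X + t. Camera axes: x right, y down, z forward; pixel columns grow to the right and rows downward; lengths in m; the calibration is good to about 2 mm. A picture is of the moment at which its call begins. calibration takes no time and is no camera call.
- r.finish_job(): hands the job in; it is judged then, once.
The state is a dict: "t": time; "joint_pos": joint angles; "dq": joint speeds; "joint_torque": joint torques, N m; "ee_pos": TCP position; "orientation": TCP orientation; "force": force on the tool from outside, world axes, zero at the start; "ft_torque": the same for the moment, N m; "gripper_width": finger opening in m; "gripper_force": force on a finger pad.
Only numpy, scipy, OpenCV 4.12 (cv2) and the standard library are available. Lean on these libraries where they do the work, as an engineer would, in place of code of your own. Each camera call takes 0.05 s, during which the arm holds its last target. There are 200 camera calls.

## Task

Make the tube mixer ready to run. First push the glue stick, low down so that it slides standing up and is never lifted, out of the guard's path until it stands wholly on the blue square behind it; then slide the clear guard hood fully shut over the tubes; then fetch the red tongue key, set it upright on the guard's landing and slide its flat steel tongue straight into the slot of the yellow interlock switch, fully home, and let go. Leave the orange plaster carton, the green-capped tube and the blue lancet carton beside the square where they are.

Things in the scene. Friction and masses are not known exactly. Their poses are not given: they have to be found in the camera images.
- mixer: Tube mixer bolted to the table; origin on the table at the guard path's middle; +x about away from the robot, +y left (yaw within 0.12 rad). In its frame (mm): tube bed x -52..52, y 4..82, 40 high; white housing x -60..60, y 90..165, 75 high; rail 24 wide, 12 high along y at x -105, y -225..100, end block 22 high; yellow switch x -128..-82, y 92..152, 62 high.
- hood (a joint): Guard slide, m: start (open) is 0 to 0.012, fully shut is 0.21 (end stop); the guard moves along the mixer's +y. About 2.5 N of friction, no spring, stays where it is left.
- knob (a point): Centre of the black square knob on the guard hood, 22 x 22 mm, z 65 to 97 mm; moves with the guard; at mixer x -30 mm, y -170 mm + travel. The hood is clear plastic with yellow edges, 116 mm (x) by 90 mm (y) about mixer x 0, top at z 62 mm, open below and toward the bed.
- landing (a point): Centre of the guard's landing: flat top (z 26 mm) of the aluminium carriage in front of the hood, 42 mm (x) by 90 mm (y), at mixer x -105 mm, y -170 mm + travel; moves with the guard. With the guard shut its left end is 7 mm short of the switch face. The hood's front wall is 47 mm to its +x side.
- slot_mouth (a point): Centre of the slot mouth in the yellow switch's right-hand face (facing mixer -y), at mixer (-105, 92, 36) mm; axes parallel to the mixer's. The slot is 19 mm wide (x), 7 mm high (z), 36 mm deep along +y, level with the tongue of a key that stands on the landing.
- key: Red tongue key standing on its foot: handle block 40 long (x -40..0), 22 wide (y), 45 mm tall; origin on its underside at the handle's front face; flat steel tongue from that face along +x, 32 long, 16 wide, 4 mm thick, centre 10 mm up; last 5 mm narrower. 60 g. Fully home, that face lies against the switch face, tongue along mixer +y.
- key_tip (a point): End of the key's tongue, 32 mm ahead of the key's origin and 10 mm above its underside.
- glue: Tall yellow glue stick with a red cap (the top third) standing in the guard's path, alone between the open guard and the bed; origin under its centre; 26 mm across, 90 mm tall, about 30 g. Tips over if pushed higher than about 15 mm up, or if the gripper's body touches its top. Open fingers lowered on both sides of it can push it with one fingertip.
- square_centre (a point): Centre of the blue square (90 x 90 mm, flat, sides parallel to the mixer's axes) printed on the table behind the guard's path at mixer x 115, y -60 mm.
- plasters: Bystander: orange and white plaster carton 60 x 98 x 41 mm, origin under its centre. It may swap places with the key.
- lancets: Bystander: blue and white lancet carton 52 x 92 x 47 mm standing left of the blue square, origin under its centre.
- tube_green: Bystander: sample tube with green cap lying on the table, 92 mm long, 17 mm thick.

How it is judged:
By the outcome, as a careful person would: the job done as asked, in the order asked, and still so for the second after the job is handed in, with the robot touching nothing.
It also fails if it takes over 72 s, if anything falls off the work surface, if the arm or the gripper's body presses on something with over 40 N, if the wrist force passes 120 N, or if a joint passes its speed limit or range.

## Working session

There is one attempt and no reset: what is moved stays moved. The work goes in short steps, Python scripts to look and compute and a tool call to move; the robot and the scene stay as the last step left them, time stands still between calls to the robot, and variables do not carry over. Pictures are saved under pics/ and viewed, at most 10 in all, crops included, and the job is handed in when it is done.

Besides the shell and the picture viewer there is one more tool, called after "Call:" as name(argument=value, ...), one argument or row to a line, values as JSON. servo_tool: Moves the arm, as the interface text tells. Its arguments: {"type":"object","properties":{"series":{"type":"array"},"force":{"type":"number"}},"required":["series"]}

```bash
mkdir -p pics; ls; cat > h.py <<'E'
import numpy as np, cv2
from cell import r
def cal(n):
    c=r.calibration(n); f=200/np.tan(np.radians(c["fov_y"])/2)
    return f,c["cx"],c["cy"],np.array(c["R"]),np.array(c["t"])
def ray(n,u,v):
    f,cx,cy,R,t=cal(n); return -R.T@t, R.T@np.array([(u-cx)/f,(v-cy)/f,1])
def plane(n,u,v,z):
    o,d=ray(n,u,v); return o+d*(z-o[2])/d[2]
def proj(n,X):
    f,cx,cy,R,t=cal(n); p=R@np.array(X)+t; return np.array([f*p[0]/p[2]+cx,f*p[1]/p[2]+cy])
E
python3 - <<'E'
from h import *
for n in("top","side"):
    cv2.imwrite(f"pics/{n}0.png",r.camera(n)); print(n,cal(n)[0],r.calibration(n))
print(r.get_obs())
E
```

```text
pics
top 476.076662829308 {'fov_y': 45.57459165992154, 'cx': 323.7650130234516, 'cy': 207.31801319260563, 'R': array([[-0.00429995, -0.9999436 ,  0.00971133],
       [-0.99894349,  0.0038509 , -0.04579382],
       [ 0.04575384, -0.00989798, -0.99890371]]), 't': array([-0.01271498,  0.58833712,  1.61653417])}
side 362.34592001440615 {'fov_y': 57.79377190822288, 'cx': 320.4152534506286, 'cy': 191.00676724386742, 'R': array([[ 0.88914488, -0.45761383, -0.00331256],
       [-0.29530651, -0.56822151, -0.76806144],
       [ 0.34959327,  0.68389612, -0.64036759]]), 't': array([-0.50340589,  0.22218324,  0.72716135])}
{'t': 0.1, 'joint_pos': array([ 1.32880518,  0.68992113, -0.19456176,  1.56619194,  0.15728891,
        0.90250241, -0.21509589]), 'dq': array([ 0.00152454,  0.00060558,  0.00028902, -0.00112374,  0.00013107,
       -0.00025867, -0.00152572]), 'joint_torque': array([-1.70139047e-03, -5.28503215e+01, -1.27101704e+00, -1.53839225e+01,
       -5.25508903e-02,  1.96075678e-03,  5.07131608e-05]), 'ee_pos': array([ 0.17006059, -0.60095736,  0.3019909 ]), 'orientation': array([-8.01322782e-04,  9.90500272e-01,  1.37508349e-01, -1.51778383e-04]), 'force': array([-0.32623288, -0.28876235, -0.48633048]), 'ft_torque': array([-0.05238588, -0.04838006, -0.05807456]), 'gripper_force': 0.0, 'gripper_width': 0.0881744384559421}
```

View pics/top0.png

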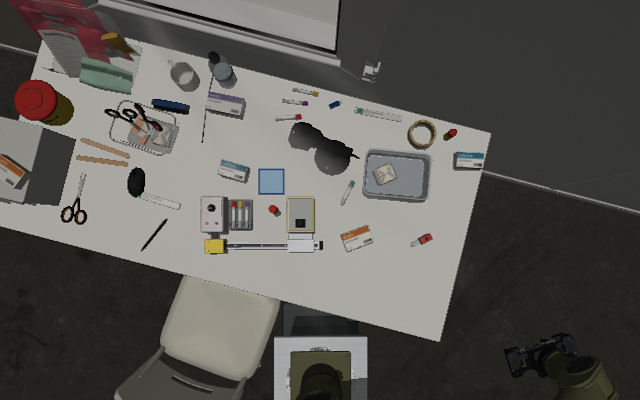

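View pics/side0.png

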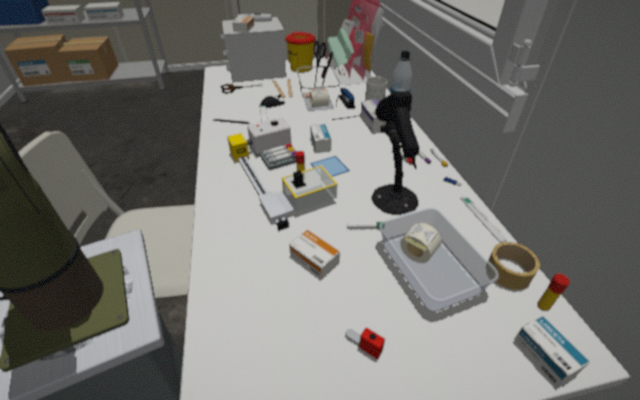

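The top view shows the square at (271,181), glue cap at (273,210), knob at (300,223), switch at (215,245), and key at (422,240) with its tongue pointing left and slightly toward the robot. The side view shows the same layout, with the key at (372,342) and its tongue at (353,336).

```bash
cat > seg.py <<'E'
from h import *
def blob(img,lo,hi,box,n=1,red=False):
    x0,y0,x1,y1=box; h=cv2.cvtColor(img[y0:y1,x0:x1],cv2.COLOR_BGR2HSV)
    m=cv2.inRange(h,lo,hi)
    if red: m|=cv2.inRange(h,(170,lo[1],lo[2]),(180,255,255))
    k,l,s,c=cv2.connectedComponentsWithStats(m)
    i=1+np.argmax(s[1:,4]); p=np.argwhere(l==i)[:,::-1]+[x0,y0]
    return p.astype(np.float32)
E
python3 - <<'E'
from seg import *
T=cv2.imread("pics/top0.png");S=cv2.imread("pics/side0.png")
sq=blob(T,(95,60,60),(125,255,255),(250,160,295,203)); 
print("sq",len(sq),sq.mean(0),plane("top",*sq.mean(0),0),cv2.minAreaRect(sq))
w=np.array([plane("top",*p,0)[:2] for p in sq],np.float32);print("world rect",cv2.minAreaRect(w*1000))
sw=blob(T,(20,100,80),(35,255,255),(195,230,232,262)); print("sw",len(sw),sw.mean(0),plane("top",*sw.mean(0),.062)); w=np.array([plane("top",*p,.062)[:2] for p in sw],np.float32);print(cv2.minAreaRect(w*1000))
g=blob(T,(0,120,80),(8,255,255),(260,198,285,222),red=True);print("glue",len(g),g.mean(0),plane("top",*g.mean(0),.08))
gs=blob(S,(0,120,80),(8,255,255),(290,145,310,175),red=True);print("glue side",len(gs),gs.mean(0),plane("side",*gs.mean(0),.075))
k=blob(T,(0,120,60),(8,255,255),(405,225,440,255),red=True);print("key",len(k),k.mean(0),plane("top",*k.mean(0),.04));w=np.array([plane("top",*p,.045)[:2] for p in k],np.float32);print(cv2.minAreaRect(w*1000))
kn=blob(T,(0,0,0),(180,255,60),(290,212,310,232));print("knob",len(kn),kn.mean(0),plane("top",*kn.mean(0),.095))
big=np.vstack([np.hstack([cv2.resize(T[225:260,400:445],None,fx=8,fy=8,interpolation=2),cv2.resize(S[320:355,340:390],None,fx=8,fy=8,interpolation=2)]),cv2.resize(T[195:260,195:330],(760,280),interpolation=2)])
cv2.imwrite("pics/z1.png",big);print(big.shape)
E
```

```text
sq 650 [270.99692 181.48   ] [0.67902727 0.16681105 0.        ] ((270.5, 181.5), (25.0, 25.0), 90.0)
world rect ((679.0045166015625, 168.46224975585938), (86.46724700927734, 86.76083374023438), 89.8241958618164)
sw 259 [214.0888  245.47104] [0.46132391 0.34813349 0.062     ]
((461.23931884765625, 348.4386291503906), (59.77556610107422, 42.82844161987305), 89.74214172363281)
glue 46 [272.26086 208.63043] [0.58157789 0.15452194 0.08      ]
glue side 81 [299.51852 156.7284 ] [0.58072215 0.1520088  0.075     ]
key 62 [425.7097  237.96774] [ 0.48248953 -0.35750681  0.04      ]
((482.1654052734375, -356.68414306640625), (20.91079330444336, 37.708045959472656), 25.982255935668945)
knob 72 [300.  222.5] [0.53550912 0.06305826 0.095     ]
(560, 760, 3)
```

View pics/z1.png

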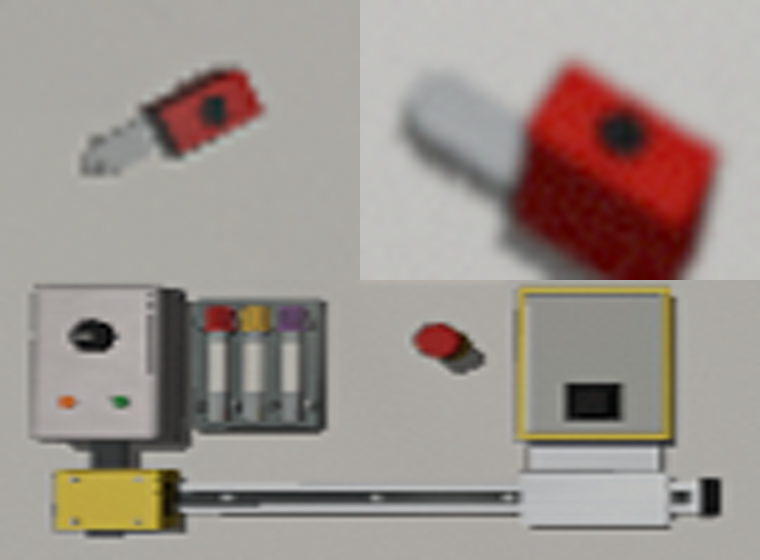

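The mixer yaw is about 0, with its origin near (0.565, 0.2265). The glue is at (0.581, 0.153) and the key handle centre at (0.482, -0.357), yaw about 116°. The glue is taller than the fingers are long. So I'll tilt the tool about 38° and push with the rear finger, which keeps the body clear of its top.

Call:
servo_tool(
  series=[
    [[40,-15,0,0,0,-0.0682,1],[40,-15,0,0,0,-0.0682,1],[40,-15,0,0,0,-0.0682,1],[40,-15,0,0,0,-0.0682,1],[40,-15,0,0,0,-0.0682,1],[40,-15,0,0,0,-0.0682,1],[40,-15,0,0,0,-0.0682,1],[40,-15,0,0,0,-0.0682,1]],
  ],
)

```text
t: 0.9
ee_pos: [0.3879, -0.3411, 0.3025]
orientation: [-0.0, 0.916, 0.401, 0.0]
force: [0.2, 0.3, 0.2]
gripper_width: 0.088
gripper_force: 0.0
```

Call:
servo_tool(
  series=[
    [[40,-15,0,0,0,-0.0682,1],[40,-15,0,0,0,-0.0682,1],[40,-15,0,0,0,-0.0682,1],[40,-15,0,0,0,-0.0682,1],[40,-15,0,0,0,-0.0682,1],[40,-15,0,0,0,-0.0682,1],[40,-15,0,0,0,-0.0682,1],[40,-15,0,0,0,-0.0682,1]],
  ],
)

```text
t: 1.7
ee_pos: [0.4381, -0.0072, 0.3026]
orientation: [0.0, 0.775, 0.633, 0.0]
force: [0.0, -0.0, 0.4]
gripper_width: 0.0881
gripper_force: 0.0
```

```bash
cat >> h.py <<'E'
from scipy.spatial.transform import Rotation as Ro
def pose():
    o=r.get_obs(); q=o["orientation"]; return o, Ro.from_quat([*q[1:],q[0]])
def RT(yaw,th=0):  # tool x at azimuth yaw, fingers tilted th ahead along tool y side
    return Ro.from_euler('z',yaw-np.pi/2)*Ro.from_matrix(np.array([[0,np.cos(th),np.sin(th)],[1,0,0],[0,np.sin(th),-np.cos(th)]]))
def goal(p,R):
    o,C=pose(); print("t %.2f"%o["t"],"pos",o["ee_pos"].round(4),"F",o["force"].round(1),"w %.4f gf %.1f"%(o["gripper_width"],o["gripper_force"]),"q",o["joint_pos"].round(2))
    D=C.inv()*R; print("turn",D.as_rotvec().round(3),"shift in now axes",(C.inv().apply(p-o["ee_pos"])*1000).round(1),"in goal axes",(R.inv().apply(p-o["ee_pos"])*1000).round(1))
E
python3 - <<'E'
from h import *
goal(np.array([.40,.154,.3]),RT(np.pi/2,.66))
E
```

```text
t 1.70 pos [ 0.4381 -0.0072  0.3026] F [ 0.  -0.   0.4] w 0.0881 gf 0.0 q [ 0.22  0.48 -0.46  2.09  0.35  0.64 -0.68]
turn [-0.658  0.066 -0.194] shift in now axes [150.4 -69.6   2.6] in goal axes [161.2 -31.7 -21.3]
```

Call:
servo_tool(
  series=[
    [[40,0,0,0,0,-0.097,1],[40,0,0,0,0,-0.097,1],[40,0,0,-0.132,0,0,1],[40,0,0,-0.132,0,0,1],[0,20,0,-0.132,0,0,1],[0,20,0,-0.132,0,0,1],[0,20,0,-0.132,0,0,1],[0,0,0,0,0,0,1]],
  ],
)

```text
t: 2.5
ee_pos: [0.4889, 0.1318, 0.3093]
orientation: [0.172, 0.695, 0.682, 0.147]
force: [-0.3, 0.6, -0.2]
gripper_width: 0.0883
gripper_force: 0.0
```

```bash
python3 - <<'E'
from h import *
goal(np.array([.546,.156,.2]),RT(np.pi/2,.66))
goal(np.array([.546,.156,.0903]),RT(np.pi/2,.66))
E
```

```text
t 2.50 pos [0.4889 0.1318 0.3093] F [-0.3  0.6 -0.2] w 0.0883 gf 0.0 q [-0.54  0.45  0.09  2.24  1.29  0.2  -1.73]
turn [-0.205  0.04  -0.005] shift in now axes [ 29.    3.  122.3] in goal axes [ 24.2 -21.9 121.4]
t 2.50 pos [0.4889 0.1318 0.3093] F [-0.3  0.6 -0.2] w 0.0883 gf 0.0 q [-0.54  0.45  0.09  2.24  1.29  0.2  -1.73]
turn [-0.205  0.04  -0.005] shift in now axes [ 32.4 -45.3 220.7] in goal axes [ 24.2 -89.2 208. ]
```

Call:
servo_tool(
  series=[
    [[10,0,20,-0.04,0.013,0,1],[10,0,20,-0.04,0.013,0,1],[9,0,20,-0.04,0.014,0,1],[0,0,20,-0.04,0,0,1],[0,0,20,-0.045,0,0,1],[0,0,0,0,0,0,1]],
  ],
)

```text
t: 3.1
ee_pos: [0.5252, 0.1379, 0.2423]
orientation: [0.222, 0.681, 0.669, 0.196]
force: [-0.4, -0.3, -0.8]
gripper_width: 0.0884
gripper_force: 0.0
```

```bash
python3 - <<'E'
from h import *
goal(np.array([.546,.156,.2]),RT(np.pi/2,.66))
goal(np.array([.546,.156,.0903]),RT(np.pi/2,.66))
E
```

```text
t 3.10 pos [0.5252 0.1379 0.2423] F [-0.4 -0.3 -0.8] w 0.0884 gf 0.0 q [-0.32  0.65 -0.26  2.3   2.16  0.56 -2.62]
turn [-0.06   0.041 -0.004] shift in now axes [20.  -6.8 45.9] in goal axes [18.1 -9.5 46.2]
t 3.10 pos [0.5252 0.1379 0.2423] F [-0.4 -0.3 -0.8] w 0.0884 gf 0.0 q [-0.32  0.65 -0.26  2.3   2.16  0.56 -2.62]
turn [-0.06   0.041 -0.004] shift in now axes [ 23.3 -68.7 136.4] in goal axes [ 18.1 -76.7 132.8]
```

Call:
servo_tool(
  series=[
    [[0,0,0,0,0,0.14,1],[0,0,0,0,0,0.14,1]],
  ],
)

```text
t: 3.3
ee_pos: [0.5253, 0.1394, 0.2449]
orientation: [0.196, 0.762, 0.575, 0.224]
force: [-0.5, -0.3, -0.6]
gripper_width: 0.0883
gripper_force: 0.0
```

```bash
python3 - <<'E'
from h import *
goal(np.array([.546,.156,.2]),RT(np.pi/2,.66)*Ro.from_euler('z',np.pi-.0001))
E
```

```text
t 3.30 pos [0.5253 0.1394 0.2449] F [-0.5 -0.3 -0.6] w 0.0883 gf 0.0 q [-0.08  0.7  -0.66  2.29  1.96  0.78 -2.64]
turn [0.069 0.074 2.875] shift in now axes [ 15.7 -13.   48. ] in goal axes [-16.6  11.1  48.2]
```

Call:
servo_tool(
  series=[
    [[0,0,0,0,0,0.145,1],[0,0,0,0,0,0.145,1],[0,0,0,0,0,0.145,1],[0,0,0,0,0,0.145,1],[0,0,0,0,0,0.145,1],[0,0,0,0,0,0.145,1]],
  ],
)

```text
t: 3.9
ee_pos: [0.5918, 0.1288, 0.2564]
orientation: [0.098, 0.91, 0.322, 0.243]
force: [0.1, 0.8, -0.0]
gripper_width: 0.0882
gripper_force: 0.0
```

```bash
python3 - <<'E'
from h import *
goal(np.array([.546,.156,.2]),RT(np.pi/2,.66)*Ro.from_euler('z',np.pi-.0001))
E
```

```text
t 3.90 pos [0.5918 0.1288 0.2564] F [ 0.1  0.8 -0. ] w 0.0882 gf 0.0 q [ 0.35  1.09 -1.47  2.05  1.72  1.36 -2.65]
turn [0.093 0.135 2.254] shift in now axes [-35.1 -64.5  24.8] in goal axes [-27.2  70.8  16.4]
```

Call:
servo_tool(
  series=[
    [[0,0,0,0,0,-0.145,1],[0,0,0,0,0,-0.145,1],[0,0,0,0,0,-0.145,1],[0,0,0,0,0,-0.145,1],[0,0,0,0,0,-0.145,1],[0,0,0,0,0,-0.145,1],[0,0,0,0,0,-0.145,1],[0,0,0,0,0,-0.145,1]],
  ],
)

```text
t: 4.7
ee_pos: [0.5913, 0.1299, 0.2587]
orientation: [0.218, 0.58, 0.77, 0.15]
force: [0.2, -0.4, 0.2]
gripper_width: 0.0878
gripper_force: 0.0
```

```bash
python3 - <<'E'
from h import *
goal(np.array([.546,.156,.2]),RT(np.pi/2,.66)*Ro.from_euler('z',np.pi-.0001))
E
```

```text
t 4.70 pos [0.5913 0.1299 0.2587] F [ 0.2 -0.4  0.2] w 0.0878 gf 0.0 q [ 0.33  1.02 -1.37  2.05  1.71  1.25 -1.51]
turn [-0.006 -0.181 -2.85 ] shift in now axes [ 45.1 -58.7  26.7] in goal axes [-26.2  71.8  18.6]
```

Call:
servo_tool(
  series=[
    [[0,-20,0,0,0,0.1,1],[0,-20,0,0,0,0.1,1],[0,-10,0,0,0,0.09,1],[0,0,0,0,0,0,1]],
  ],
)

```text
t: 5.1
ee_pos: [0.5485, 0.1198, 0.2329]
orientation: [0.194, 0.687, 0.677, 0.18]
force: [0.6, -0.6, 0.4]
gripper_width: 0.0882
gripper_force: 0.0
```

```bash
python3 - <<'E'
from h import *
goal(np.array([.546,.156,.2]),RT(np.pi/2,.66))
cv2.imwrite("pics/a.png",np.vstack([r.camera("side")[:,:],r.camera("top")])[:, :][::1]); a=cv2.imread("pics/a.png"); cv2.imwrite("pics/a.png",cv2.resize(a,None,fx=.75,fy=.75))
E
```

```text
t 5.10 pos [0.5485 0.1198 0.2329] F [ 0.6 -0.6  0.4] w 0.0882 gf 0.0 q [ 0.32  1.05 -1.38  2.2   1.77  1.3  -1.95]
turn [-0.125  0.023 -0.008] shift in now axes [ 36.6 -19.3  26.2] in goal axes [ 36.2 -22.2  24.4]
```

View pics/a.png

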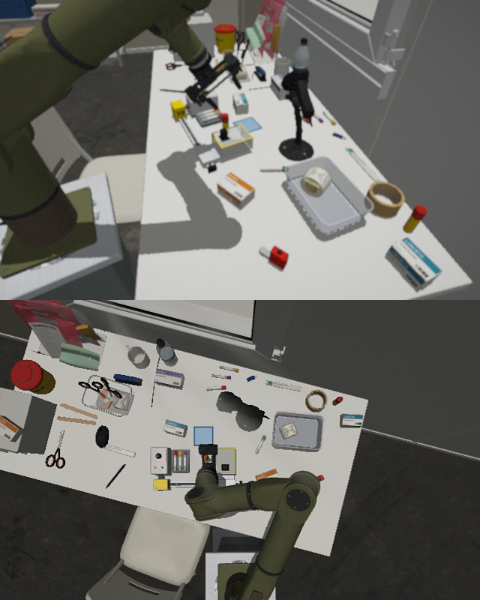

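The side view shows the tool tilted and standing over the glue. The elbow is swung out to the right but high, so this posture is workable.

Call:
servo_tool(
  series=[
    [[12,-6,5,-0.04,0.008,0,1],[12,-6,5,-0.04,0.008,0,1],[12,-6,5,-0.045,0.008,0,1],[0,0,10,0,0,0,1],[0,0,0,0,0,0,1]],
  ],
)

```text
t: 5.7
ee_pos: [0.5514, 0.1559, 0.2027]
orientation: [0.23, 0.673, 0.664, 0.232]
force: [0.7, -0.2, -0.1]
gripper_width: 0.0881
gripper_force: 0.0
```

```bash
python3 - <<'E'
from h import *
goal(np.array([.546,.156,.0903]),RT(np.pi/2,.66))
E
```

```text
t 5.70 pos [0.5514 0.1559 0.2027] F [ 0.7 -0.2 -0.1] w 0.0881 gf 0.0 q [ 0.2   1.13 -1.32  2.26  1.98  1.43 -2.16]
turn [ 0.005  0.001 -0.013] shift in now axes [ -0.7 -73.5  85.1] in goal axes [  0.1 -73.1  85.5]
```

Call:
servo_tool(
  series=[
    [[0,-12,14,0,0,0,1],[0,-12,14,0,0,0,1],[0,-12,14,0,0,0,1],[0,-12,14,0,0,0,1],[0,-12,14,0,0,0,1],[0,0,0,0,0,0,1]],
  ],
)

```text
t: 6.3
ee_pos: [0.5469, 0.1557, 0.1096]
orientation: [0.23, 0.673, 0.664, 0.231]
force: [0.4, 0.3, 0.6]
gripper_width: 0.0882
gripper_force: 0.0
```

```bash
python3 - <<'E'
from h import *
goal(np.array([.546,.156,.0903]),RT(np.pi/2,.66))
S=r.camera("side")
cv2.imwrite("pics/b.png",cv2.resize(S[90:230,190:390],(800,560),interpolation=2))
R=RT(np.pi/2,.66);p=r.get_obs()["ee_pos"]
for q in([0,-.044,.064],[0,-.0615,.064],[0,.044,.064]): X=p+R.apply(q);print(X,(proj("side",X)-[190,90])*4)
for z in(0,.09): print("glue",(proj("side",[.581,.153,z])-[190,90])*4)
E
```

```text
t 6.30 pos [0.5469 0.1557 0.1096] F [0.4 0.3 0.6] w 0.0882 gf 0.0 q [ 0.16  1.32 -1.21  2.29  2.18  1.52 -2.25]
turn [ 0.003  0.003 -0.014] shift in now axes [  0.2 -12.6  14.6] in goal axes [  0.3 -12.5  14.7]
[0.55173547 0.15633194 0.03347759] [399.88410323 324.32799652]
[0.5379106  0.15633194 0.02274804] [382.4989163  342.21669674]
[0.62125478 0.15633194 0.08743187] [488.38583231 233.26306253]
glue [442.07442837 353.1504028 ]
glue [436.9388119  247.63120815]
```

View pics/b.png

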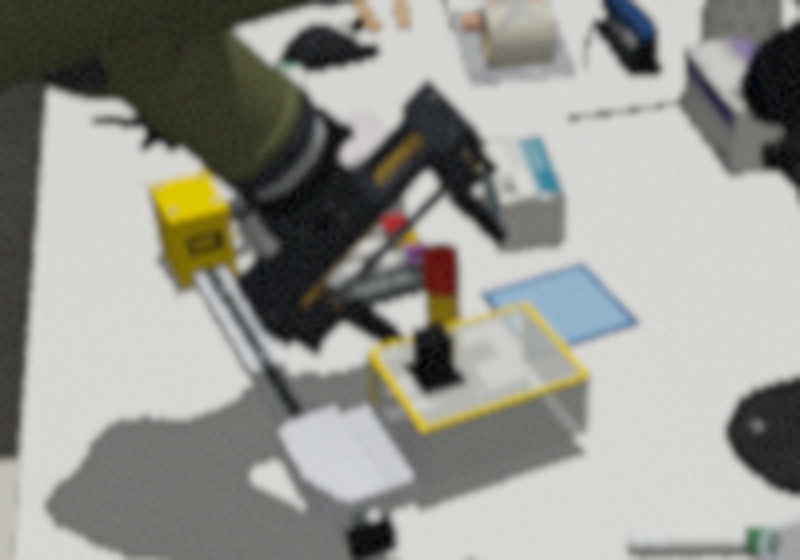

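The glue still stands at (440,250–320), between the fingers, with the rear tip at (395,330) behind it and the body clear. Next: final descent, then push.

Call:
servo_tool(
  series=[
    [[0,-6,7,0,0,0,1],[0,-6,7,0,0,0,1],[0,6.3,4.9,0,0,0,1],[0,5,3.9,0,0,0,1],[0.4,4,3.1,0,0,0,1],[0.6,5,3.9,0,0,0,1],[0.6,5,3.9,0,0,0,1],[0.6,5,3.9,0,0,0,1]],
  ],
)

```text
t: 7.15
ee_pos: [0.5852, 0.1594, 0.0935]
orientation: [0.23, 0.673, 0.664, 0.234]
force: [0.0, 0.3, 0.4]
gripper_width: 0.0881
gripper_force: 0.1
```

```bash
cat > look.py <<'E'
from seg import *
def cap(z=.075):
    S=r.camera("side"); g=blob(S,(0,120,60),(8,255,255),(292,135,400,180),red=True)
    print("cap px",len(g),g.mean(0),"world",plane("side",*g.mean(0),z).round(4), "rect",cv2.minAreaRect(g)); return S
E
python3 - <<'E'
from look import *
goal(np.array([.6625,.165,.0903]),RT(np.pi/2,.66)); cap()
E
```

```text
t 7.15 pos [0.5852 0.1594 0.0935] F [0.  0.3 0.4] w 0.0881 gf 0.1 q [ 0.18  1.35 -1.18  2.18  2.22  1.44 -2.16]
turn [ 0.007 -0.001 -0.014] shift in now axes [ 6.3 58.7 50.4] in goal axes [ 5.6 59.1 50. ]
cap px 76 [305.82895 154.8158 ] world [0.5999 0.1524 0.075 ] rect ((305.5, 154.5), (11.0, 7.0), 90.0)
```

Call:
servo_tool(
  series=[
    [[0.8,4.6,4.3,0,0,0,1],[0.8,4.6,4.3,0,0,0,1],[0.8,4.6,4.3,0,0,0,1],[0.8,4.6,4.3,0,0,0,1],[0.8,4.6,4,0,0,0,1],[0.8,4.6,3.8,0,0,0,1],[0.8,4.6,3.8,0,0,0,1],[0.8,4.6,3.8,0,0,0,1]],
  ],
)

```text
t: 8.0
ee_pos: [0.6341, 0.1654, 0.0905]
orientation: [0.229, 0.673, 0.664, 0.234]
force: [-0.1, 0.5, -0.5]
gripper_width: 0.0883
gripper_force: 0.1
```

```bash
python3 - <<'E'
from look import *
goal(np.array([.6625,.168,.0903]),RT(np.pi/2,.66)); cap()
E
```

```text
t 8.00 pos [0.6341 0.1654 0.0905] F [-0.1  0.5 -0.5] w 0.0883 gf 0.1 q [ 0.2   1.35 -1.17  2.04  2.21  1.34 -2.04]
turn [ 0.007 -0.001 -0.014] shift in now axes [ 2.9 22.2 17.7] in goal axes [ 2.6 22.3 17.6]
cap px 84 [321.25    149.61905] world [0.6492 0.1558 0.075 ] rect ((321.0, 149.5), (11.0, 8.0), 90.0)
```

Call:
servo_tool(
  series=[
    [[0.8,4,3.1,0,0,0,1],[0.8,4,3.1,0,0,0,1],[0.8,4,3.1,0,0,0,1],[0.8,4,3.1,0,0,0,1],[0.8,4,3.1,0,0,0,1],[0,2,1.5,0,0,0,1],[0,0,0,0,0,0,1],[0,-8,-6.2,0,0,0,1]],
  ],
)

```text
t: 8.85
ee_pos: [0.6519, 0.1687, 0.091]
orientation: [0.23, 0.673, 0.663, 0.234]
force: [0.5, -0.4, -0.3]
gripper_width: 0.088
gripper_force: 0.0
```

```bash
python3 - <<'E'
from look import *
goal(np.array([.6625,.168,.0903]),RT(np.pi/2,.66)); S=cap()
cv2.imwrite("pics/c.png",cv2.resize(S[90:230,240:440],(800,560),interpolation=2))
E
```

```text
t 8.85 pos [0.6519 0.1687 0.091 ] F [ 0.5 -0.4 -0.3] w 0.0880 gf 0.0 q [ 0.2   1.34 -1.16  1.99  2.2   1.31 -2.  ]
turn [ 0.008 -0.    -0.016] shift in now axes [-0.6  7.9  7.1] in goal axes [-0.7  7.9  7.1]
cap px 66 [329.54544 147.15152] world [0.6758 0.1562 0.075 ] rect ((330.0, 147.0), (10.0, 6.0), 90.0)
```

View pics/c.png

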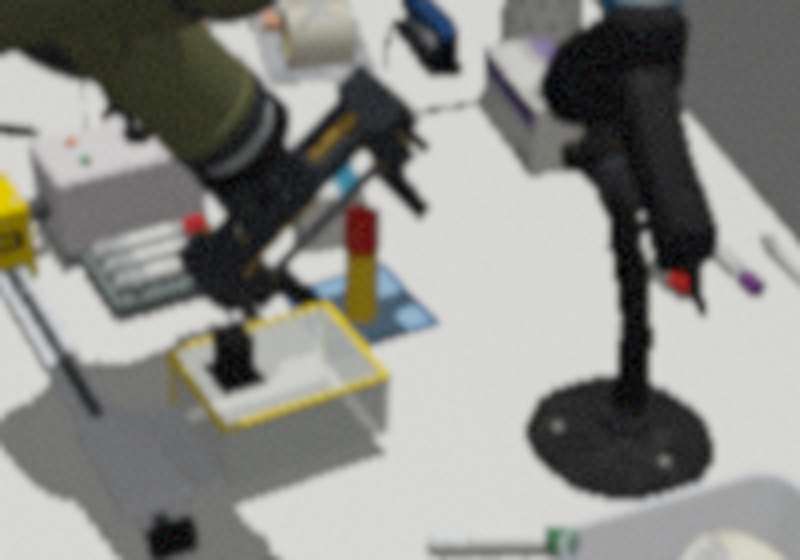

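The glue stands upright on the blue square, at crop (360,265), well inside the edges. I'll lift straight up and then untilt for the knob.

Call:
servo_tool(
  series=[
    [[0,9,-12,0,0,0,1],[0,18,-24,0,0,0,1],[0,24,-32,0,0,0,1],[0,24,-32,0,0,0,1],[0,24,-32,0,0,0,0.0],[0,-20,0,0.11,0,0,0],[0,-20,0,0.11,0,0,0],[0,-20,0,0.11,0,0,0]],
  ],
)

```text
t: 9.7
ee_pos: [0.5957, 0.1686, 0.2257]
orientation: [0.115, 0.701, 0.694, 0.121]
force: [0.4, -0.1, -0.2]
gripper_width: 0.0581
gripper_force: 0.0
```

```bash
python3 - <<'E'
from look import *
goal(np.array([.535,.028,.2]),RT(np.pi/2)); cap()
E
```

```text
t 9.70 pos [0.5957 0.1686 0.2257] F [ 0.4 -0.1 -0.2] w 0.0581 gf 0.0 q [ 0.26  1.08 -1.34  1.89  1.51  1.21 -1.63]
turn [ 0.335 -0.008 -0.01 ] shift in now axes [-141.4  -64.1    3.4] in goal axes [-140.6  -60.7   25.7]
cap px 78 [329.6154 146.5641] world [0.6774 0.1587 0.075 ] rect ((329.5, 146.5), (11.0, 7.0), 90.0)
```

Call:
servo_tool(
  series=[
    [[-20,-9,0,0.084,0,0,0],[-20,-9,0,0.084,0,0,0],[-20,-9,0,0.084,0,0,0],[-20,-9,0,0.084,0,0,0],[-20,-9,0,0,0,0,0],[-20,-9,0,0,0,0,0],[-20,-6,0,0,0,0,0],[0,0,0,0,0,0,0]],
  ],
)

```text
t: 10.55
ee_pos: [0.5358, 0.0263, 0.2153]
orientation: [-0.001, 0.712, 0.703, 0.003]
force: [0.9, 0.4, -0.9]
gripper_width: 0.0003
gripper_force: 0.0
```

```bash
python3 - <<'E'
from look import *
goal(np.array([.535,.026,.137]),RT(np.pi/2))
E
```

```text
t 10.55 pos [0.5358 0.0263 0.2153] F [ 0.9  0.4 -0.9] w 0.0003 gf 0.0 q [ 0.54  1.1  -1.39  1.89  1.16  1.26 -1.25]
turn [ 0.002 -0.006 -0.013] shift in now axes [-0.8 -1.  78.3] in goal axes [-0.3 -0.8 78.3]
```

Call:
servo_tool(
  series=[
    [[0,0,26,0,0,0,0],[0,0,26,0,0,0,0],[0,0,26,0,0,0,0],[8,0,0,0,0,0,0],[8,0,0,0,0,0,0],[8,0,0,0,0,0,0],[12,0,0,0,0,0,0],[16,0,0,0,0,0,0]],
  ],
)

```text
t: 11.35
ee_pos: [0.537, 0.082, 0.1386]
orientation: [-0.002, 0.711, 0.703, 0.003]
force: [-1.1, -4.2, -1.3]
gripper_width: 0.0003
gripper_force: 1.9
```

```bash
python3 - <<'E'
from look import *
goal(np.array([.535,.2465,.137]),RT(np.pi/2))
E
```

```text
t 11.35 pos [0.537  0.082  0.1386] F [-1.1 -4.2 -1.3] w 0.0003 gf 1.9 q [ 0.41  1.21 -1.3   1.91  1.3   1.2  -1.41]
turn [ 0.002 -0.008 -0.011] shift in now axes [164.4  -3.8   2.8] in goal axes [164.5  -2.    1.6]
```

Contact is made, with about 4 N of push. Continue.

Call:
servo_tool(
  series=[
    [[18,0,0,0,0,0,0],[18,0,0,0,0,0,0],[18,0,0,0,0,0,0],[18,0,0,0,0,0,0],[18,0,0,0,0,0,0],[18,0,0,0,0,0,0],[18,0,0,0,0,0,0],[10,0,0,0,0,0,0]],
  ],
)

```text
t: 12.15
ee_pos: [0.5378, 0.22, 0.1398]
orientation: [-0.003, 0.71, 0.704, 0.004]
force: [-0.6, -3.1, -1.1]
gripper_width: 0.0005
gripper_force: 1.6
```

Call:
servo_tool(
  series=[
    [[6,0,0,0,0,0,0],[5,0,0,0,0,0,0],[4,0,0,0,0,0,0],[4,0,0,0,0,0,0]],
  ],
)

```text
t: 12.55
ee_pos: [0.5386, 0.2368, 0.1395]
orientation: [-0.003, 0.711, 0.703, 0.004]
force: [-0.8, -2.9, 0.6]
gripper_width: 0.0
gripper_force: 1.4
```

```bash
python3 - <<'E'
from look import *
goal(np.array([.535,.2465,.137]),RT(np.pi/2))
E
```

```text
t 12.55 pos [0.5386 0.2368 0.1395] F [-0.8 -2.9  0.6] w 0.0000 gf 1.4 q [ 0.12  1.23 -1.29  1.77  1.27  1.23 -1.56]
turn [ 0.001 -0.01  -0.011] shift in now axes [ 9.7 -3.7  2.6] in goal axes [ 9.7 -3.6  2.5]
```

Call:
servo_tool(
  series=[
    [[4,0,0,0,0,0,0],[3,0,0,0,0,0,0],[3,0,0,0,0,0,0]],
  ],
)

```text
t: 12.85
ee_pos: [0.5387, 0.2461, 0.1393]
orientation: [-0.002, 0.711, 0.703, 0.003]
force: [-1.9, -9.4, 5.9]
gripper_width: 0.0003
gripper_force: 4.7
```

Call:
servo_tool(
  series=[
    [[2,0,0,0,0,0,0],[2,0,0,0,0,0,0]],
  ],
)

```text
t: 13.05
ee_pos: [0.5388, 0.2467, 0.1393]
orientation: [0.001, 0.711, 0.703, 0.0]
force: [-2.8, -17.0, 12.0]
gripper_width: 0.0003
gripper_force: 8.8
```

Call:
servo_tool(
  series=[
    [[2,0,0,0,0,0,0],[0,0,0,0,0,0,0]],
  ],
)

```text
t: 13.25
ee_pos: [0.5388, 0.2469, 0.1393]
orientation: [0.002, 0.712, 0.703, -0.001]
force: [-4.2, -18.5, 14.1]
gripper_width: 0.0004
gripper_force: 9.4
```

The guard met its end stop at y = 0.2469, as predicted, so it is fully shut. Now the key.

Call:
servo_tool(
  series=[
    [[-10,0,0,0,0,0,0],[-20,0,-10,0,0,0,0],[-20,0,-40,0,0,0,0],[-20,-5,-40,0,0,0,0.6],[-40,-5,-20,0,0,0,0.6],[-45,-5,0,0,0,0,0.6],[-45,-5,0,0,0,0,0.6],[-45,-5,0,0,0,0,0.6]],
  ],
)

```text
t: 14.05
ee_pos: [0.5114, 0.0063, 0.2475]
orientation: [-0.003, 0.71, 0.704, 0.006]
force: [0.3, -1.1, 0.1]
gripper_width: 0.0383
gripper_force: 0.0
```

Call:
servo_tool(
  series=[
    [[-45,-5,0,0,0,0,0.6],[-45,-5,0,0,0,0,0.6],[-45,-5,0,0,0,0,0.6],[-45,-5,0,0,0,0,0.6],[-45,-5,0,0,0,0,0.6],[-40,-5,0,0,0,0,0.6],[0,0,0,0,0,0,0.6]],
  ],
)

```text
t: 14.75
ee_pos: [0.4778, -0.2633, 0.2434]
orientation: [-0.003, 0.715, 0.7, 0.004]
force: [-0.1, 0.7, -0.3]
gripper_width: 0.0529
gripper_force: 0.0
```

```bash
python3 - <<'E'
from look import *
goal(np.array([.482,-.357,.2]),RT(2.025)); 
cv2.imwrite("pics/top1.png",r.camera("top"))
S=cap()
cv2.imwrite("pics/side1.png",S)
E
```

```text
t 14.75 pos [ 0.4778 -0.2633  0.2434] F [-0.1  0.7 -0.3] w 0.0529 gf 0.0 q [ 1.1   1.07 -1.42  1.84  1.11  1.31 -0.66]
turn [ 0.004 -0.008 -0.476] shift in now axes [-94.    6.1  42.6] in goal axes [-86.1 -37.3  43.4]Traceback (most recent call last):
  File "<stdin>", line 4, in <module>
  File "look.py", line 3, in cap
    S=r.camera("side"); g=blob(S,(0,120,60),(8,255,255),(292,135,400,180),red=True)
                          ~~~~^^^^^^^^^^^^^^^^^^^^^^^^^^^^^^^^^^^^^^^^^^^^^^^^^^^^^
  File "seg.py", line 7, in blob
    i=1+np.argmax(s[1:,4]); p=np.argwhere(l==i)[:,::-1]+[x0,y0]
        ~~~~~~~~~^^^^^^^^^
    return _wrapfunc(a, 'argmax', axis=axis, out=out, **kwds)
    return bound(*args, **kwds)
ValueError: attempt to get argmax of an empty sequence
```

Call:
servo_tool(
  series=[
    [[-24,2,0,0,0,-0.119,0.6],[-24,-4,0,0,0,-0.119,0.6],[-24,-10,0,0,0,-0.119,0.6],[-20,-10,0,0,0,-0.119,0.6],[0,0,20,0,0,0,0.6],[0,0,20,0,0,0,0.6],[0,0,0,0,0,0,0.6]],
  ],
)

```text
t: 15.55
ee_pos: [0.4708, -0.351, 0.1997]
orientation: [-0.005, 0.524, 0.852, 0.004]
force: [-1.4, 0.3, 0.1]
gripper_width: 0.0527
gripper_force: 0.0
```

```bash
python3 - <<'E'
from look import *
goal(np.array([.482,-.357,.078]),RT(2.025)); 
S=r.camera("side");cv2.imwrite("pics/d.png",cv2.resize(S[230:400,260:460],None,fx=3,fy=3,interpolation=2))
S0=cv2.imread("pics/side0.png")
k=blob(S0,(0,150,150),(8,255,255),(340,310,400,365),red=True); w=np.array([plane("side",*p,.045)[:2] for p in k],np.float32)*1000
print(len(k),cv2.minAreaRect(w),w.mean(0))
E
```

```text
t 15.55 pos [ 0.4708 -0.351   0.1997] F [-1.4  0.3  0.1] w 0.0527 gf 0.0 q [ 1.2   1.18 -1.4   1.74  1.19  1.35  0.01]
turn [ 0.002 -0.013  0.014] shift in now axes [-11.9   7.  121.6] in goal axes [-10.3   7.4 121.7]
153 ((480.6699523925781, -360.41046142578125), (17.242815017700195, 35.922306060791016), 27.460189819335938) [ 480.55884 -361.24704]
```

View pics/d.png

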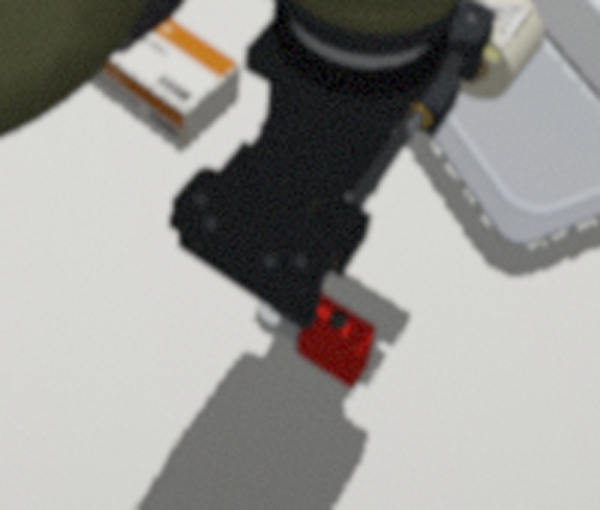

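The gripper is above the key, whose handle is at crop (340,335), and just needs to move slightly along −x. The carton and tray are clear.

Call:
servo_tool(
  series=[
    [[-12,7,10,0,0,0.014,0.6],[0,0,25,0,0,0,0.6],[0,0,25,0,0,0,0.6],[0,0,25,0,0,0,0.6],[0,0,20,0,0,0,0.6],[0,0,10,0,0,0,0.6],[0,0,0,0,0,0,0.6]],
  ],
)

```text
t: 16.3
ee_pos: [0.4836, -0.3588, 0.0876]
orientation: [-0.003, 0.53, 0.848, 0.005]
force: [0.0, 0.2, 0.0]
gripper_width: 0.0525
gripper_force: 0.0
```

```bash
python3 - <<'E'
from look import *
goal(np.array([.4815,-.359,.078]),RT(2.025))
E
```

```text
t 16.30 pos [ 0.4836 -0.3588  0.0876] F [0.  0.2 0. ] w 0.0525 gf 0.0 q [ 1.16  1.33 -1.29  1.73  1.36  1.26 -0.04]
turn [ 0.005 -0.01  -0.001] shift in now axes [ 0.7 -2.   9.6] in goal axes [ 0.8 -1.9  9.6]
```

Call:
servo_tool(
  series=[
    [[0,-1,5,0.005,-0.01,0,0.6],[0,0,4,0,0,0,0.6],[0,0,0,0,0,0,0.2],[0,0,0,0,0,0,0],[0,0,0,0,0,0,0],[0,0,0,0,0,0,0],[0,0,0,0,0,0,0],[0,0,0,0,0,0,0]],
  ],
  force=25,
)

```text
t: 17.1
ee_pos: [0.4829, -0.3603, 0.0797]
orientation: [0.001, 0.531, 0.847, -0.0]
force: [-0.4, 0.2, 2.1]
gripper_width: 0.022
gripper_force: 25.0
```

```bash
python3 - <<'E'
from look import *
goal(np.array([.4815,-.359,.078]),RT(2.025))
E
```

```text
t 17.10 pos [ 0.4829 -0.3603  0.0797] F [-0.4  0.2  2.1] w 0.0220 gf 25.0 q [ 1.16  1.34 -1.28  1.73  1.38  1.25 -0.06]
turn [ 0.001  0.002 -0.003] shift in now axes [ 1.8 -0.6  1.7] in goal axes [ 1.8 -0.6  1.7]
```

Call:
servo_tool(
  series=[
    [[0,0,-10,0,0,0,0],[0,0,-30,0,0,0,0],[0,0,-40,0,0,0,0],[0,0,-40,0,0,0,0],[20,0,-20,0,0,0.091,0],[30,0,0,0,0,0.091,0],[40,0,0,0,0,0.091,0],[40,0,0,0,0,0.091,0]],
  ],
)

```text
t: 17.9
ee_pos: [0.4443, -0.2353, 0.2197]
orientation: [0.001, 0.677, 0.736, -0.0]
force: [0.6, 1.4, -1.1]
gripper_width: 0.0218
gripper_force: 25.0
```

Call:
servo_tool(
  series=[
    [[40,0,0,0,0,0.091,0],[40,0,0,0,0,0,0],[40,0,0,0,0,0,0],[40,0,0,0,0,0,0],[40,0,0,0,0,0,0],[40,0,0,0,0,0,0],[40,0,0,0,0,0,0],[0,0,0,0,0,0,0]],
  ],
)

```text
t: 18.7
ee_pos: [0.4429, 0.0498, 0.2205]
orientation: [0.0, 0.705, 0.709, 0.003]
force: [0.9, -0.6, 0.6]
gripper_width: 0.0213
gripper_force: 25.0
```

```bash
python3 - <<'E'
from look import *
goal(np.array([.46,.235,.16]),RT(np.pi/2))
# mixer yaw/position from the first top picture: subpixel edges of rail/carriage/switch
T=cv2.imread("pics/top0.png"); g=cv2.cvtColor(T,cv2.COLOR_BGR2GRAY).astype(float)
for u in (236,246,256,266,276): print(u,g[238:254,u].astype(int))
h=cv2.cvtColor(T,cv2.COLOR_BGR2HSV)
m=((h[...,0]>18)&(h[...,0]<36))*h[...,1].astype(float)
for v in (242,245,248): print(v,m[v,200:232].astype(int))
for u in (208,214,220): print(u,m[235:258,u].astype(int))
E
```

```text
t 18.70 pos [0.4429 0.0498 0.2205] F [ 0.9 -0.6  0.6] w 0.0213 gf 25.0 q [ 0.51  0.98 -1.35  2.15  1.15  1.09 -1.46]
turn [ 0.004 -0.004  0.005] shift in now axes [184.8  17.8  61.2] in goal axes [185.2  17.1  60.5]
236 [168 168 167 170 182 174  59  92  62 102 177  87 173 170 167 168]
246 [168 168 168 170 184 177  50  52  78 161 173  85 173 170 169 168]
256 [168 168 168 167 166 181  52  53  79 162 174  85 173 169 169 169]
266 [168 168 167 166 168 181  62  59  84 165 176  87 173 169 168 168]
276 [167 168 167 167 168 180  71  73  92 163 175  94 173 168 167 168]
242 [ 11  12   9   5  66 156 173 151 163 169 166 167 167 168 167 166 165 168
 168 170 168 166 169 177 201 225   0   0   0   0   0   0]
245 [ 11  11  11   0  67 157 170 170 167 167 168 168 168 167 168 167 167 165
 167 167 165 165 169 178 187 183   0   0   0   0   0   0]
248 [ 11  12  11   0  28 154 172 170 168 168 167 166 168 167 167 168 167 167
 169 168 166 166 170 178 182 131  11   0   0   0   0   0]
208 [ 10  10   7   0 193 148  47 163 169 167 167 167 168 168 166 121  72 154
   0   9  11  11   9]
214 [  0   0   0  53 171 166 166 167 167 166 168 167 168 167 168 168 169 164
   0   0  10  12  11]
220 [ 11  10   6   0 188 150 118 168 167 167 165 166 165 166 166 158 153 168
   0   0  10  11  12]
```

Call:
servo_tool(
  series=[
    [[40,4,0,0,0,0,0],[40,4,0,0,0,0,0],[40,4,0,0,0,0,0],[30,4,20,0,0,0,0],[25,2,20,0.004,-0.004,0.005,0],[10,0,20,0,0,0,0],[0,0,0,0,0,0,0],[0,0,0,0,0,0,0]],
  ],
)

```text
t: 19.5
ee_pos: [0.4612, 0.2276, 0.1587]
orientation: [0.001, 0.71, 0.704, -0.004]
force: [-0.2, 0.3, -0.3]
gripper_width: 0.0221
gripper_force: 25.0
```

```bash
python3 - <<'E'
from look import *
goal(np.array([.4615,.240,.1057]),RT(np.pi/2))
S=r.camera("side");T=r.camera("top"); cv2.imwrite("pics/S2.png",S);cv2.imwrite("pics/T2.png",T)
a=cv2.resize(S[110:210,205:305],(400,400),interpolation=2);b=cv2.resize(T[200:270,195:265],(400,400),interpolation=2)
cv2.imwrite("pics/e.png",np.hstack([a,b]))
E
```

```text
t 19.50 pos [0.4612 0.2276 0.1587] F [-0.2  0.3 -0.3] w 0.0221 gf 25.0 q [ 0.09  1.1  -1.22  1.98  1.23  1.1  -1.73]
turn [-0.003  0.006 -0.008] shift in now axes [12.7  0.3 52.9] in goal axes [12.4  0.3 53. ]
```

View pics/e.png

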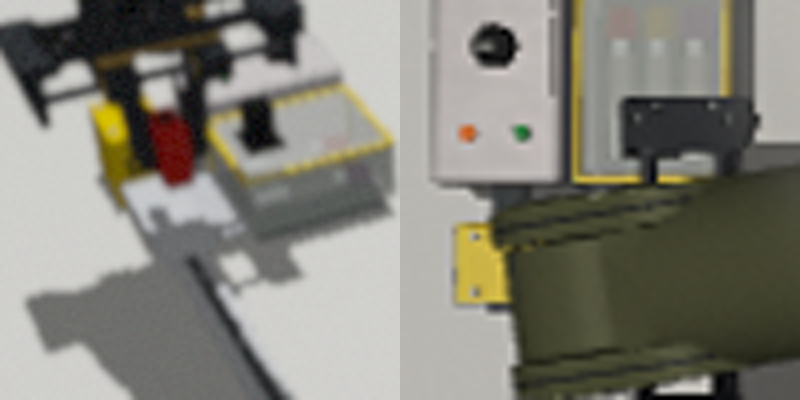

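The side view shows the red handle upright between the fingers above the landing, with the hood shut. In the top view the arm hides the key. I'll compare slot and key through the same side camera.

```bash
python3 - <<'E'
from look import *
def yplane(u,v,y):
    o,d=ray("side",u,v); return o+d*(y-o[1])/d[1]
S0=cv2.imread("pics/side0.png");S=cv2.imread("pics/S2.png")
g=cv2.cvtColor(S0,cv2.COLOR_BGR2GRAY).astype(int)
print("slot pred",proj("side",[.4615,.3185,.036]));print(g[138:162,228:254])
k=blob(S,(0,120,30),(8,255,255),(235,130,262,165),red=True)
h=cv2.cvtColor(S,cv2.COLOR_BGR2HSV)
print("key px",len(k),k.mean(0),k.min(0),k.max(0))
for v in range(int(k[:,1].min()),int(k[:,1].max())+1):
    q=k[k[:,1]==v][:,0]; print(v,q.min(),q.max(),end="; ")
print("\npred rear face corners",[proj("side",[.4612+a,.2076,.079+b]).round(1) for a in(-.011,.011) for b in(0,.045)])
E
```

```text
slot pred [240.49303745 149.95451108]
[[150 158 164 165 166 166 166 165 165 165 167 165 167 167 168 173 179 184
  188 180 151 110  81  83  88  92]
 [142 150 164 166 166 165 166 165 166 166 166 165 165 166 170 169 169 177
  171 155 126  90  74  75  85  87]
 [135 142 158 164 165 167 165 165 166 165 167 166 165 167 170 165 167 164
  151 122  94  78  67  66  79  89]
 [132 123 147 161 165 168 166 165 166 165 167 166 165 163 165 163 161 153
  132 102  75  63  59  53  69  86]
 [133 109 132 155 162 162 163 165 166 165 163 162 161 156 151 143 138 128
  112  87  67  55  50  48  63  85]
 [143 106 114 140 157 160 161 158 159 155 154 147 139 133 123 113 106 102
   95  79  55  44  43  48  63  80]
 [150 110  97 121 147 148 147 142 139 135 123 114 107 102  98  91  90  83
   88  82  75  63  52  57  71  87]
 [162 118  89 101 123 130 125 115 108 105  96  91  88  87  86  87  84  87
   92 104 110  92  69  70  82  89]
 [171 129  87  85  96 100  96  92  89  91  87  85  85  85  83  85  87  87
   94 118 133 113  80  75  85  86]
 [177 133  92  78  83  90  89  85  85  86  87  80  82  82  77  71  70  79
   91 1
[... 1334 characters left out ...]
]
 [193 195 192 184 161 123  93  91  89  91 105 138 168 165 130  87  83 119
  154 172 176 186 192 194 195 196]
 [194 194 195 192 177 143 107 100  97 103 111 128 159 169 151 109  88 104
  140 170 183 190 193 193 195 196]]
key px 164 [247.55487 146.     ] [242. 138.] [253. 155.]
138 244.0 247.0; 139 242.0 250.0; 140 242.0 251.0; 141 242.0 252.0; 142 242.0 252.0; 143 242.0 252.0; 144 242.0 252.0; 145 242.0 253.0; 146 243.0 253.0; 147 244.0 253.0; 148 243.0 253.0; 149 244.0 253.0; 150 244.0 252.0; 151 244.0 252.0; 152 244.0 252.0; 153 246.0 252.0; 154 246.0 251.0; 155 247.0 249.0; 
pred rear face corners [array([246.8, 157.8]), array([244.5, 143.6]), array([254.5, 155.7]), array([252.5, 141.5])]
```

Call:
servo_tool(
  series=[
    [[10,0,10,-0.003,0.006,-0.008,0],[10,0,15,0,0,0,0],[0,0,15,0,0,0,0],[0,0,8,0,0,0,0],[0,0,0,0,0,0,0]],
  ],
)

```text
t: 20.1
ee_pos: [0.4608, 0.2482, 0.1088]
orientation: [-0.0, 0.707, 0.707, -0.001]
force: [-0.1, 0.3, -0.4]
gripper_width: 0.0216
gripper_force: 25.0
```

```bash
python3 - <<'E'
from look import *
goal(np.array([.4615,.247,.1057]),RT(np.pi/2))
E
```

```text
t 20.10 pos [0.4608 0.2482 0.1088] F [-0.1  0.3 -0.4] w 0.0216 gf 25.0 q [ 0.03  1.18 -1.17  1.97  1.33  1.07 -1.8 ]
turn [-0.002  0.001  0.   ] shift in now axes [-1.2  0.7  3. ] in goal axes [-1.2  0.7  3.1]
```

Call:
servo_tool(
  series=[
    [[0,0.7,1,0,0,0,0],[0,0,1,0,0,0,0],[0,0,1,0,0,0,0],[0,0,0,0,0,0,0]],
  ],
)

```text
t: 20.5
ee_pos: [0.4622, 0.2485, 0.1076]
orientation: [-0.0, 0.707, 0.707, 0.0]
force: [-0.0, -0.2, -0.6]
gripper_width: 0.0218
gripper_force: 25.0
```

Call:
servo_tool(
  series=[
    [[0,0,0.5,0,0,0,0],[0,0,0,0,0,0,0]],
  ],
)

```text
t: 20.7
ee_pos: [0.4622, 0.2485, 0.107]
orientation: [-0.0, 0.707, 0.707, 0.0]
force: [-0.2, 0.8, -0.7]
gripper_width: 0.0217
gripper_force: 25.0
```

Call:
servo_tool(
  series=[
    [[0,-0.7,0.7,0,0,0,0],[0,0,0.7,0,0,0,0],[0,0,0,0,0,0,0]],
  ],
)

```text
t: 21.0
ee_pos: [0.4613, 0.2485, 0.1056]
orientation: [-0.0, 0.707, 0.707, 0.0]
force: [-0.7, -0.7, 0.7]
gripper_width: 0.0219
gripper_force: 25.0
```

Call:
servo_tool(
  series=[
    [[0,0,0.7,0,0,0,0],[0,0,0,0,0,0,0]],
  ],
)

```text
t: 21.2
ee_pos: [0.4613, 0.2486, 0.1055]
orientation: [0.0, 0.707, 0.707, 0.0]
force: [-1.4, -2.3, 7.2]
gripper_width: 0.0217
gripper_force: 25.0
```

Call:
servo_tool(
  series=[
    [[0,0,0.7,0,0,0,0],[0,0,0,0,0,0,0]],
  ],
)

```text
t: 21.4
ee_pos: [0.4612, 0.2486, 0.1055]
orientation: [0.0, 0.707, 0.707, 0.001]
force: [-1.0, -3.8, 13.1]
gripper_width: 0.022
gripper_force: 25.0
```

It is standing on the landing at z = 0.1055. I'll ease the downforce and slide forward.

Call:
servo_tool(
  series=[
    [[0,0,-1,0,0,0,0],[3,0,0,0,0,0,0],[3,0,0,0,0,0,0],[3,0,0,0,0,0,0],[3,0,0,0,0,0,0],[0,0,0,0,0,0,0]],
  ],
)

```text
t: 22.0
ee_pos: [0.4617, 0.2605, 0.1056]
orientation: [0.001, 0.707, 0.707, 0.0]
force: [0.1, -1.9, 5.8]
gripper_width: 0.0216
gripper_force: 25.0
```

Call:
servo_tool(
  series=[
    [[2,0,0,0,0,0,0],[2,0,0,0,0,0,0],[2,0,0,0,0,0,0],[0,0,0,0,0,0,0]],
  ],
)

```text
t: 22.4
ee_pos: [0.4618, 0.2663, 0.1056]
orientation: [0.001, 0.707, 0.707, 0.0]
force: [0.4, -2.2, 5.4]
gripper_width: 0.022
gripper_force: 25.0
```

Call:
servo_tool(
  series=[
    [[2,0,0,0,0,0,0],[2,0,0,0,0,0,0],[0,0,0,0,0,0,0]],
  ],
)

```text
t: 22.7
ee_pos: [0.4618, 0.2702, 0.1055]
orientation: [0.001, 0.707, 0.707, 0.0]
force: [-0.0, -1.8, 6.6]
gripper_width: 0.0218
gripper_force: 25.0
```

Call:
servo_tool(
  series=[
    [[2,0,0,0,0,0,0],[2,0,0,0,0,0,0],[0,0,0,0,0,0,0]],
  ],
)

```text
t: 23.0
ee_pos: [0.4618, 0.2742, 0.1056]
orientation: [0.001, 0.707, 0.707, 0.0]
force: [-0.9, -2.4, 5.8]
gripper_width: 0.0217
gripper_force: 25.0
```

Call:
servo_tool(
  series=[
    [[2,0,0,0,0,0,0],[2,0,0,0,0,0,0],[0,0,0,0,0,0,0]],
  ],
)

```text
t: 23.3
ee_pos: [0.4618, 0.2782, 0.1056]
orientation: [0.001, 0.707, 0.707, 0.0]
force: [0.2, -3.5, 5.9]
gripper_width: 0.0217
gripper_force: 25.0
```

Call:
servo_tool(
  series=[
    [[2,0,0,0,0,0,0],[2,0,0,0,0,0,0],[0,0,0,0,0,0,0]],
  ],
)

```text
t: 23.6
ee_pos: [0.4618, 0.2823, 0.1056]
orientation: [0.001, 0.707, 0.707, 0.0]
force: [-0.3, -2.7, 7.0]
gripper_width: 0.0218
gripper_force: 25.0
```

The tongue is entering freely, with no side force.

Call:
servo_tool(
  series=[
    [[2,0,0,0,0,0,0],[2,0,0,0,0,0,0],[2,0,0,0,0,0,0],[2,0,0,0,0,0,0],[0,0,0,0,0,0,0]],
  ],
)

```text
t: 24.1
ee_pos: [0.4618, 0.2903, 0.1055]
orientation: [0.001, 0.707, 0.707, 0.0]
force: [-0.3, -2.4, 6.8]
gripper_width: 0.0219
gripper_force: 25.0
```

Call:
servo_tool(
  series=[
    [[2,0,0,0,0,0,0],[2,0,0,0,0,0,0],[0,0,0,0,0,0,0]],
  ],
)

```text
t: 24.4
ee_pos: [0.4618, 0.2942, 0.1056]
orientation: [0.001, 0.707, 0.707, 0.0]
force: [-0.1, -2.6, 5.9]
gripper_width: 0.0218
gripper_force: 25.0
```

Call:
servo_tool(
  series=[
    [[1,0,0,0,0,0,0],[1,0,0,0,0,0,0],[0,0,0,0,0,0,0]],
  ],
)

```text
t: 24.7
ee_pos: [0.4618, 0.296, 0.1056]
orientation: [0.001, 0.707, 0.707, 0.0]
force: [0.8, -3.9, 7.1]
gripper_width: 0.0221
gripper_force: 25.0
```

Call:
servo_tool(
  series=[
    [[1,0,0,0,0,0,0],[1,0,0,0,0,0,0],[0,0,0,0,0,0,0]],
  ],
)

```text
t: 25.0
ee_pos: [0.4618, 0.2975, 0.1056]
orientation: [0.001, 0.707, 0.707, -0.0]
force: [0.2, -4.9, 8.6]
gripper_width: 0.0216
gripper_force: 25.0
```

Call:
servo_tool(
  series=[
    [[1,0,0,0,0,0,0],[1,0,0,0,0,0,0],[0,0,0,0,0,0,0]],
  ],
)

```text
t: 25.3
ee_pos: [0.4618, 0.2978, 0.1056]
orientation: [0.003, 0.708, 0.707, -0.002]
force: [-1.1, -9.1, 12.7]
gripper_width: 0.0218
gripper_force: 25.0
```

Call:
servo_tool(
  series=[
    [[1,0,0,0,0,0,0],[0,0,0,0,0,0,0]],
  ],
)

```text
t: 25.5
ee_pos: [0.4618, 0.2979, 0.1055]
orientation: [0.004, 0.708, 0.707, -0.002]
force: [-0.4, -11.4, 14.0]
gripper_width: 0.0215
gripper_force: 25.0
```

Call:
servo_tool(
  series=[
    [[1,0,-0.8,0,0,0,0],[1,0,0,0,0,0,0],[0,0,0,0,0,0,0]],
  ],
)

```text
t: 25.8
ee_pos: [0.4618, 0.2982, 0.1055]
orientation: [0.005, 0.708, 0.706, -0.004]
force: [-0.7, -14.3, 12.4]
gripper_width: 0.0217
gripper_force: 25.0
```

Call:
servo_tool(
  series=[
    [[-4,0,-0.5,0,0,0,0],[0,0,0,0,0,0,0]],
  ],
)

```text
t: 26.0
ee_pos: [0.4617, 0.2977, 0.1059]
orientation: [0.001, 0.708, 0.707, -0.001]
force: [0.6, -5.7, 1.3]
gripper_width: 0.0217
gripper_force: 25.0
```

```bash
python3 - <<'E'
from look import *
goal(np.array([.4615,.298,.1055]),RT(np.pi/2))
E
```

```text
t 26.00 pos [0.4617 0.2977 0.1059] F [ 0.6 -5.7  1.3] w 0.0217 gf 25.0 q [-0.06  1.2  -1.17  1.9   1.31  1.09 -1.82]
turn [ 0.     0.003 -0.001] shift in now axes [ 0.3 -0.2  0.4] in goal axes [ 0.3 -0.2  0.4]
```

Call:
servo_tool(
  series=[
    [[0,0,0,0,0,0,0.4],[0,0,0,0,0,0,0.4],[0,0,0,0,0,0,0.4],[0,0,-10,0,0,0,0.4],[0,0,-20,0,0,0,0.4],[0,0,-30,0,0,0,0.4],[-30,0,-10,0,0,0,0],[-30,0,0,0,0,0,0]],
  ],
)

```text
t: 26.8
ee_pos: [0.4616, 0.241, 0.1792]
orientation: [-0.0, 0.706, 0.708, 0.003]
force: [1.0, 0.6, 0.1]
gripper_width: 0.0212
gripper_force: 0.0
```

Call:
servo_tool(
  series=[
    [[0,0,0,0,0,0,0],[0,0,0,0,0,0,0],[0,0,0,0,0,0,0]],
  ],
)

```text
t: 27.1
ee_pos: [0.4613, 0.2408, 0.1769]
orientation: [-0.001, 0.707, 0.707, 0.001]
force: [0.0, 0.4, 0.6]
gripper_width: 0.0003
gripper_force: 0.0
```

```bash
python3 - <<'E'
from look import *
goal(np.array([.4615,.255,.108]),RT(np.pi/2))
S=r.camera("side")
cv2.imwrite("pics/f.png",cv2.resize(S[100:200,200:360],(800,500),interpolation=2))
E
```

```text
t 27.10 pos [0.4613 0.2408 0.1769] F [0.  0.4 0.6] w 0.0003 gf 0.0 q [ 0.08  1.08 -1.25  1.96  1.2   1.12 -1.72]
turn [ 0.    -0.002  0.001] shift in now axes [14.1  0.1 68.9] in goal axes [14.2  0.2 68.9]
```

View pics/f.png

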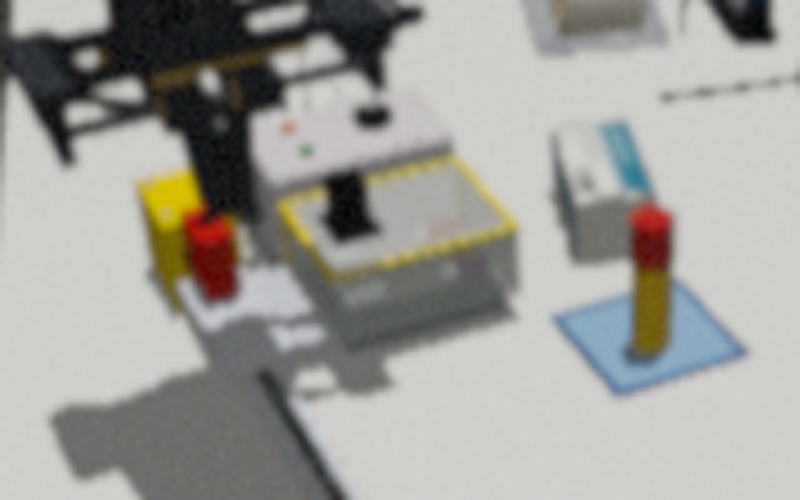

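The key stands upright at the switch (crop 212,255), the hood is shut and the glue is inside the square. A gentle nudge from behind will confirm that the key is home.

Call:
servo_tool(
  series=[
    [[8,0,20,0,0,0,0],[0,0,25,0,0,0,0],[0,0,20,0,0,0,0],[4,0,2,0,0,0,0],[4,0,0,0,0,0,0],[4,0,0,0,0,0,0],[3,0,0,0,0,0,0],[2,0,0,0,0,0,0]],
  ],
)

```text
t: 27.95
ee_pos: [0.4616, 0.2653, 0.1103]
orientation: [-0.0, 0.707, 0.707, 0.001]
force: [0.5, -0.4, -0.8]
gripper_width: 0.0004
gripper_force: 0.0
```

Call:
servo_tool(
  series=[
    [[2,0,0,0,0,0,0],[2,0,0,0,0,0,0]],
  ],
)

```text
t: 28.15
ee_pos: [0.4615, 0.2686, 0.1096]
orientation: [-0.0, 0.707, 0.707, 0.0]
force: [0.3, 0.5, -0.0]
gripper_width: 0.0007
gripper_force: 0.0
```

Call:
servo_tool(
  series=[
    [[2,0,0,0,0,0,0],[0,0,0,0,0,0,0]],
  ],
)

```text
t: 28.35
ee_pos: [0.4615, 0.2698, 0.1093]
orientation: [0.001, 0.707, 0.707, -0.0]
force: [0.8, -2.8, 1.7]
gripper_width: 0.0005
gripper_force: 1.3
```

Call:
servo_tool(
  series=[
    [[1.5,0,0,0,0,0,0],[0,0,0,0,0,0,0]],
  ],
)

```text
t: 28.55
ee_pos: [0.4615, 0.27, 0.1092]
orientation: [0.002, 0.707, 0.707, -0.001]
force: [-0.7, -6.0, 4.3]
gripper_width: 0.0007
gripper_force: 3.1
```

Call:
servo_tool(
  series=[
    [[1.5,0,0,0,0,0,0],[0,0,0,0,0,0,0]],
  ],
)

```text
t: 28.75
ee_pos: [0.4615, 0.2702, 0.109]
orientation: [0.003, 0.708, 0.707, -0.002]
force: [-0.2, -9.6, 6.9]
gripper_width: 0.0003
gripper_force: 4.7
```

It is firmly home: the rear face is at the predicted place and does not give. Backing off.

Call:
servo_tool(
  series=[
    [[-8,0,0,0,0,0,0],[-10,0,-5,0,0,0,0],[0,0,-30,0,0,0,0],[0,0,-40,0,0,0,0],[-40,0,-30,0,0,0,0],[-40,0,0,0,0,0,0],[0,0,0,0,0,0,0],[0,0,0,0,0,0,0]],
  ],
)

```text
t: 29.55
ee_pos: [0.4616, 0.1744, 0.2146]
orientation: [-0.0, 0.708, 0.706, 0.001]
force: [0.7, 1.1, 0.3]
gripper_width: 0.0003
gripper_force: 0.0
```

```bash
python3 - <<'E'
from look import *
goal(np.array([.4615,.255,.108]),RT(np.pi/2)); cap()
print(r.finish_job())
E
```

```text
t 29.55 pos [0.4616 0.1744 0.2146] F [0.7 1.1 0.3] w 0.0003 gf 0.0 q [ 0.23  1.01 -1.31  2.01  1.13  1.13 -1.61]
turn [ 0.    -0.001 -0.002] shift in now axes [ 80.4  -0.3 106.7] in goal axes [ 8.060e+01 -1.000e-01  1.066e+02]
cap px 80 [329.7    146.6125] world [0.6775 0.1584 0.075 ] rect ((329.5, 146.5), (11.0, 7.0), 90.0)
the job is handed in; nothing more can be done
None
```

The job is handed in at about 30 s: the glue stick stands inside the blue square, the guard is shut against its stop, and the key is fully home in the switch and released; the cartons and green-capped tube were not touched.

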